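# Stir the burnishing beads and set the timer

### The arm

A 6-joint arm with a two-finger parallel gripper is mounted at the origin on the work surface. World frame = base frame: x ahead of the robot, y to its left, z up, the work surface at z = 0. Lengths are in m, angles in rad, forces in N, time in s.
With the tool pointing down it reaches from about 0.35 to 0.85 m from the base axis. Payload 8.1 kg.
Tool frame: the origin (TCP) lies at the very end of the fingers, on their centre line; the grasp point (between the pads) lies 19 mm behind it; z points along the fingers, y is the line along which they close (so a half turn about z gives the same grasp; the last joint's range is limited). The gripper opens to 93 mm and grips with 3 to 60 N. Pads are 15 mm wide; open, the fingers measure 128 mm over their backs; the gripper's body (75 mm by 188 mm) begins 65 mm behind the grasp point.
Start: joints at [1.024, 0.13, 1.488, -0, 1.523, -0.085], TCP at [0.267, 0.537, 0.219] pointing down, gripper open.
Joint ranges: [-2.96, 2.96], [-0.89, 2.26], [0.02, 2.5], [-1.34, 4.48], [0, 2.73], [-2.66, 2.66]. Speed limits (rad/s): [2.39, 2.39, 2.79, 3.14, 3.14, 3.14].

### API

Orientations are given as a rotation vector (axis times angle).
In Python, from plant import monitor, eyes, ticket gives the robot as it stands.
- The arm moves only by the tool arm_command, never from a script. Its argument "deltas" is a list that holds one entry, the list of rows, each a list of 6 numbers: the shift along the world's x, y, z in cm, then the turn, a rotation vector about the world's x, y, z in degrees. In form: [[[tx, ty, tz, rx, ry, rz], ...]]. A call has 1 to 12 rows; each row shifts and turns the commanded pose from where the row before left it; what a row does not reach is not made up. A row lasts 1/12 s, in which the tool goes at most 41.7 mm and 7.16 degrees, less where a joint would pass 70% of its speed; a pose out of reach is approached as far as the arm can. A call is refused whole if a number of a shift passes 4.17 or a number of a turn 7.16, either way. A call with a gripper value outside its range is refused whole. "gripper" is the opening, from -1 (shut) to 1 (fully open), set as the call begins (left out, the last holds). The fingers move at their own pace and stop on an object; "squeeze" is the grip in N (left out, the last holds). Time passes only in rows, so rows that do not move let the fingers close. It gives the time, the measured TCP pose, the force, the opening and the grip force at its end, in the units of the state.
- monitor.read_state(): the state, without advancing time (a new reading comes with each control period).
- eyes.read_camera(name): name is "scene" or "top"; returns the picture (384x512x3 uint8, blue, green, red); there is no depth.
- eyes.camera_model(name): a dict with "fx", "fy", "cx", "cy" (pixels), "rvec" (rotation vector, rad) and "tvec" (3), from world to camera coordinates, as OpenCV has them. Camera axes: x right, y down, z forward; pixel columns grow to the right and rows downward; lengths in m; the calibration is good to about 2 mm. A picture is of the moment at which its call begins. camera_model takes no time and is no camera call.
- ticket.close_job(): hands the job in; it is judged then, once.
The state is a dict: "t": time; "q": joint angles; "dq": joint speeds; "joint_torque": joint torques, N m; "tool_pos": TCP position; "orientation": TCP orientation; "force": force on the tool from outside, world axes, zero at the start; "wrist_torque": the same for the moment, N m; "opening": finger opening in m; "gripper_force": force on a finger pad.
Only numpy, scipy, OpenCV 4.12 (cv2) and the standard library are available. Lean on these libraries where they do the work, as an engineer would, in place of code of your own. Each camera call takes 0.05 s, during which the arm holds its last target. There are 200 camera calls.

### The job

Start a burnishing batch: take the wooden stirrer from its tin, put its foot right down among the white beads in the pot and stir at least three full turns clockwise as seen from above, sweeping wide round the pot near its wall so that beads on every side are carried well away from where they lay and none is spilled; then lower the stirrer gently upright back to the bottom of its tin. Also roll the timer's thumbwheel until the face with four dots lies straight up (before or after stirring, as you like). Leave the stake anvil, hammer, canister and mug alone.

Things in the scene. Friction and masses are not known exactly. Their poses are not given: they have to be found in the camera images.
- pot: Open spun-aluminium pot, fixed to the bench, 180 mm outside diameter, 172 mm inside, 85 mm high, bottom 5 mm thick; two wire lug handles at its +y and -y sides reach 121 mm from the centre at about 68 mm height. Origin: centre of its underside; z up.
- bead0: Chunky white glazed (slippery) ceramic bead, a loose cylinder 26 mm in diameter and 20 mm high, about 22 g, standing in the pot. Origin: centre of its underside (at the start z up; it may tip over). The eight start in a ring about 55 mm from the pot's centre, the middle free; bead 0 near 22.5 degrees, counter-clockwise from the pot's x axis.
- bead1: Chunky white glazed (slippery) ceramic bead, a loose cylinder 26 mm in diameter and 20 mm high, about 22 g, standing in the pot. Origin: centre of its underside (at the start z up; it may tip over). The eight start in a ring about 55 mm from the pot's centre, the middle free; bead 1 near 67.5 degrees, counter-clockwise from the pot's x axis.
- bead2: Chunky white glazed (slippery) ceramic bead, a loose cylinder 26 mm in diameter and 20 mm high, about 22 g, standing in the pot. Origin: centre of its underside (at the start z up; it may tip over). The eight start in a ring about 55 mm from the pot's centre, the middle free; bead 2 near 112.5 degrees, counter-clockwise from the pot's x axis.
- bead3: Chunky white glazed (slippery) ceramic bead, a loose cylinder 26 mm in diameter and 20 mm high, about 22 g, standing in the pot. Origin: centre of its underside (at the start z up; it may tip over). The eight start in a ring about 55 mm from the pot's centre, the middle free; bead 3 near 157.5 degrees, counter-clockwise from the pot's x axis.
- bead4: Chunky white glazed (slippery) ceramic bead, a loose cylinder 26 mm in diameter and 20 mm high, about 22 g, standing in the pot. Origin: centre of its underside (at the start z up; it may tip over). The eight start in a ring about 55 mm from the pot's centre, the middle free; bead 4 near 202.5 degrees, counter-clockwise from the pot's x axis.
- bead5: Chunky white glazed (slippery) ceramic bead, a loose cylinder 26 mm in diameter and 20 mm high, about 22 g, standing in the pot. Origin: centre of its underside (at the start z up; it may tip over). The eight start in a ring about 55 mm from the pot's centre, the middle free; bead 5 near 247.5 degrees, counter-clockwise from the pot's x axis.
- bead6: Chunky white glazed (slippery) ceramic bead, a loose cylinder 26 mm in diameter and 20 mm high, about 22 g, standing in the pot. Origin: centre of its underside (at the start z up; it may tip over). The eight start in a ring about 55 mm from the pot's centre, the middle free; bead 6 near 292.5 degrees, counter-clockwise from the pot's x axis.
- bead7: Chunky white glazed (slippery) ceramic bead, a loose cylinder 26 mm in diameter and 20 mm high, about 22 g, standing in the pot. Origin: centre of its underside (at the start z up; it may tip over). The eight start in a ring about 55 mm from the pot's centre, the middle free; bead 7 near 337.5 degrees, counter-clockwise from the pot's x axis.
- tin: Round steel tin, open at the top, fixed to the bench, 62 mm inside diameter, 80 mm high, bottom 5 mm thick; the stirrer stands in it. Origin: centre of its underside, z up. The tin and the timer stand left and right of the pot, either way round.
- stirrer: Wooden stirrer, 195 mm long, about 0.14 kg, loose, standing upright on its foot in the tin. From the bottom: round foot 36 mm in diameter and 22 mm high, round shank 16 mm in diameter up to 130 mm, square grip 22 x 22 mm from 130 to 195 mm. Origin: centre of the foot's underside; z along the stirrer towards the grip, x and y square to the grip's faces.
- stirrer_foot (a point): Centre of the stirrer's foot's underside (same as the stirrer's origin).
- stirrer_grip (a point): Point on the stirrer's axis 165 mm above the underside of its foot, in the middle of the square grip: where to hold it. Axes as the stirrer.
- timer: Grey timer housing, fixed to the bench: foot plate 120 x 100 x 12 mm, with two upright cheeks 110 mm long and 14 mm thick, whose tops are 64 mm high and whose inner faces are 58 mm apart; between them turns the black thumbwheel. Origin: centre of its underside; x points from its front (robot's side) to its back, y along the wheel's axle, z up.
- wheel_axis (a point): Centre of the black thumbwheel, on its axle, 50 mm above the bench; axes as the timer (axle along y, z up; they do not turn with the wheel). The wheel is a six-sided drum 50 mm wide, flat faces 30 mm from the axle, numbered like a die by 1 to 6 white dots; along each of its six edges a rib, 8 mm thick, stands out to 41 mm from the axle.
- timer_wheel (a joint): Angle of the thumbwheel, rad. 0: the face with one dot is up. It grows as the wheel's top rolls to the timer's +x (away from its front), bringing up faces 2, 3, 4 in turn, one each 1.047 rad: four is up at 3.14. Starts between 0.6 and 2.3. No clicks: stiff (0.05 N m), stays where left, turns either way from -0.3 to 5.6. When a face is up, ribs stand 30 degrees before and behind the top.
- stake: Bystander: dark steel stake anvil, fixed, 172 mm high: foot 60 x 60 x 30 mm, round stem 34 mm, domed head 58 mm in diameter. Origin: centre of its underside.
- hammer: Bystander: loose hammer lying on the bench, 194 mm long, head 28 x 80 x 28 mm at its +x end (70 mm from the origin), handle 22 mm thick reaching to 110 mm on the -x side. Origin on the bench below the handle.
- canister: Bystander: loose lidded aluminium canister, 76 mm in diameter, 142 mm high. Origin: centre of its underside.
- cup: Bystander: loose steel mug, 76 mm across the rim, 75 mm high, handle at +y. Origin: centre of its underside.
There are look-alikes about, which are no part of the job. What is shaped like the timer but blue or turquoise is not meant.

How it is judged:
By the outcome, as a careful person would: the job done as asked, in the order asked, and still so for the second after the job is handed in, with the robot touching nothing.
It also fails if it takes over 72 s, if anything falls off the work surface, if the arm or the gripper's body presses on something with over 40 N, if the wrist force passes 120 N, or if a joint passes its speed limit or range.

## Working session

There is one attempt and no reset: what is moved stays moved. The work goes in short steps, Python scripts to look and compute and a tool call to move; the robot and the scene stay as the last step left them, time stands still between calls to the robot, and variables do not carry over. Pictures are saved under pics/ and viewed, at most 10 in all, crops included, and the job is handed in when it is done.

Besides the shell and the picture viewer there is one more tool, called after "Emit:" as name([rows], argument=value, ...), one row to a line, values as JSON. arm_command: Moves the arm, as the interface text tells. Its arguments: {"type":"object","properties":{"deltas":{"type":"array"},"gripper":{"type":"number"},"squeeze":{"type":"number"}},"required":["deltas"]}

```bash
mkdir -p pics; cat > h.py <<'E'
import numpy as np,cv2
from plant import monitor,eyes,ticket
def cam(n):
    m=eyes.camera_model(n);K=np.array([[m['fx'],0,m['cx']],[0,m['fy'],m['cy']],[0,0,1]]);return K,cv2.Rodrigues(np.array(m['rvec'],float))[0],np.array(m['tvec'],float).ravel()
def ray(n,u,v):
    K,R,t=cam(n);return -R.T@t,R.T@np.linalg.inv(K)@np.array([u,v,1.])
def onz(n,u,v,z):
    c,d=ray(n,u,v);return c+d*(z-c[2])/d[2]
def two(a,b):
    c1,d1=ray('scene',*a);c2,d2=ray('top',*b);s=np.linalg.lstsq(np.c_[d1,-d2],c2-c1,rcond=None)[0]
    p,q=c1+d1*s[0],c2+d2*s[1];return (p+q)/2,np.linalg.norm(p-q)
def proj(n,p):
    K,R,t=cam(n);x=K@(R@np.array(p,float)+t);return x[:2]/x[2]
E
python3 - <<'E'
from h import *
a=eyes.read_camera('scene');b=eyes.read_camera('top')
cv2.imwrite('pics/s0.png',a);cv2.imwrite('pics/t0.png',b)
cv2.imwrite('pics/v0.png',cv2.resize(a,(800,600),interpolation=cv2.INTER_CUBIC));cv2.imwrite('pics/v1.png',cv2.resize(b,(800,600),interpolation=cv2.INTER_CUBIC))
for n in('scene','top'):
    K,R,t=cam(n);print(n,K[0,0],-R.T@t,R[2])
s=monitor.read_state();print(s['t'],s['tool_pos'],s['orientation'],s['opening'])
E
```

```text
scene 373.05579728541693 [ 1.17105313 -0.29512699  0.75235341] [-0.65266127  0.26279023 -0.71061562]
top 376.2281200654655 [ 0.37688751 -0.08292155  0.99224223] [ 0.25019694  0.02203959 -0.96794408]
0.1 [0.26704875 0.53669492 0.21766403] [-7.18873985e-01 -3.05771712e+00  2.59132922e-03] 0.09304188976831197
```

View pics/v0.png

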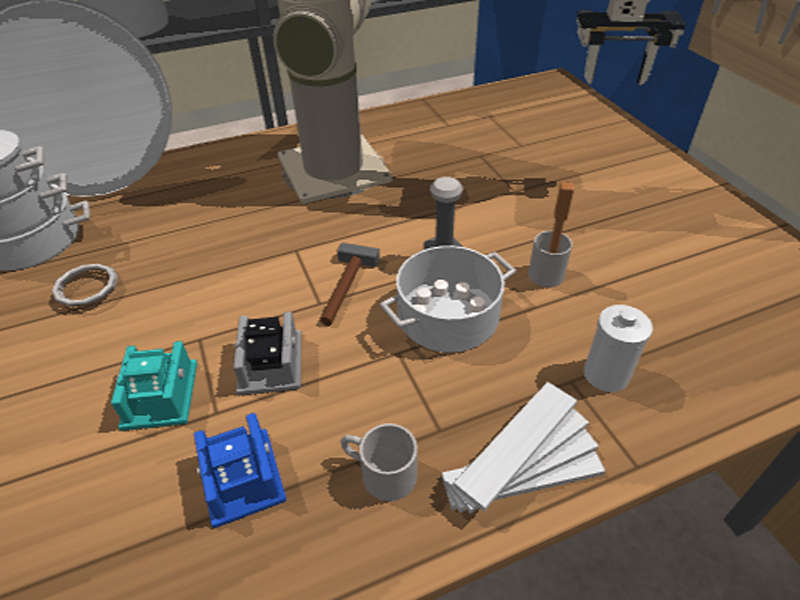

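View pics/v1.png

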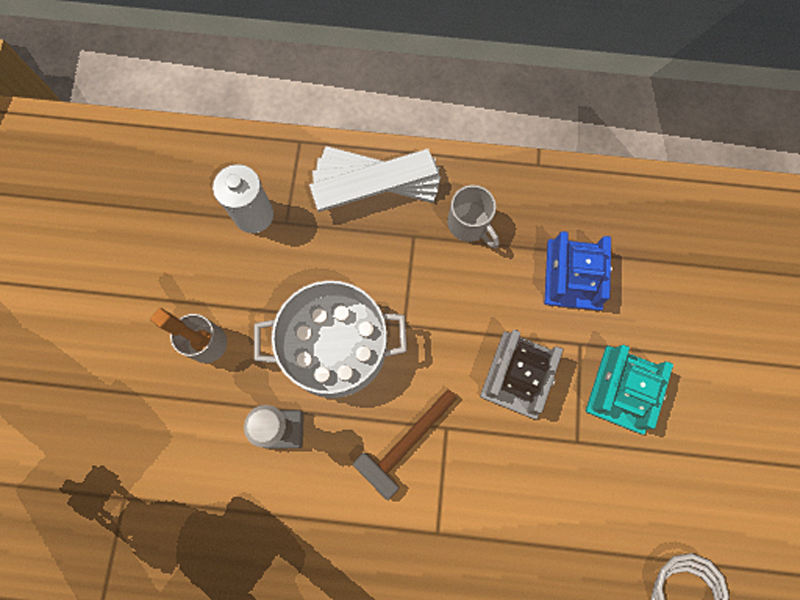

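The scene view shows the pot at (450,290), tin and stirrer at (560,230), and grey timer at (265,345), all in 800x600 pixels. The top view shows the pot at (330,338), tin at (198,338), and timer at (522,375). I'll zoom in on these for measuring.

```bash
python3 - <<'E'
from h import *
a=cv2.imread('pics/s0.png');b=cv2.imread('pics/t0.png')
def c(im,x,y,w,h):return cv2.resize(im[y:y+h,x:x+w],(400,300),interpolation=cv2.INTER_CUBIC)
# crops: 64x48 -> x6.25
m=np.vstack([np.hstack([c(a,140,195,64,48),c(b,302,208,64,48)]),np.hstack([c(a,330,110,80,60),c(b,90,190,80,60)])])
cv2.imwrite('pics/m0.png',m)
# stirrer masks
for n,im,x0,x1,y0,y1 in(('s',a,335,380,110,165),('t',b,90,150,190,240)):
    h=cv2.cvtColor(im,cv2.COLOR_BGR2HSV)[y0:y1,x0:x1].astype(int)
    k=((h[...,0]<14)&(h[...,1]>150)).astype(np.uint8)
    N,l,st,ce=cv2.connectedComponentsWithStats(k);i=1+np.argmax(st[1:,4])
    ys,xs=np.where(l==i);print(n,st[i]+[x0,y0,0,0,0])
    for y in range(ys.min(),ys.max()+1,3):print(y+y0,xs[ys==y].min()+x0,xs[ys==y].max()+x0,end=' | ')
    print()
E
```

```text
s [356 117  11  24 114]
117 359 365 | 120 359 366 | 123 358 365 | 126 358 365 | 129 357 364 | 132 356 363 | 135 356 362 | 138 356 362 | 
t [101 203   6   7  17]
203 101 102 | 206 101 106 | 209 102 102 |
```

View pics/m0.png

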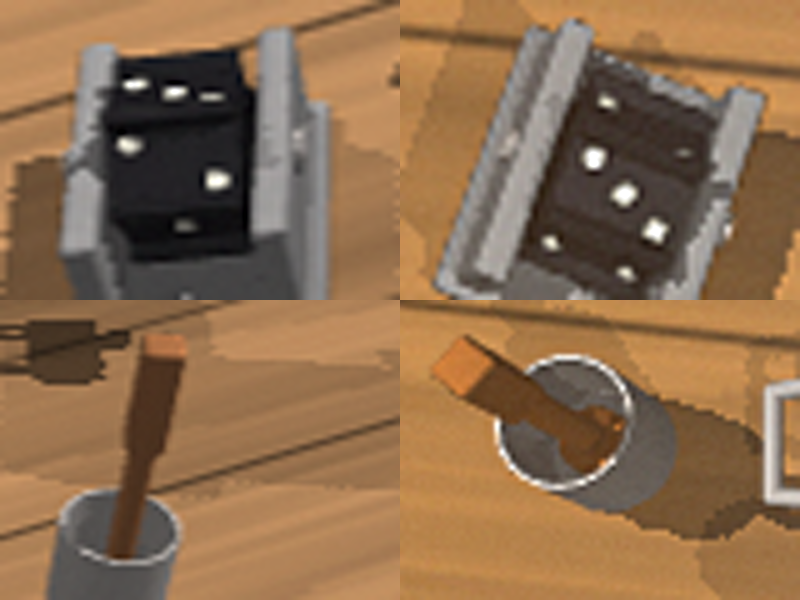

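Montage: the wheel's three-dot face is about up, with two on the far side and four on the near side, so it needs roughly +60°. The stirrer's grip top is at top-view (103,203) and the tin rim centre at (123,214).

```bash
python3 - <<'E'
from h import *
np.set_printoptions(precision=4,suppress=True)
a=cv2.imread('pics/s0.png');b=cv2.imread('pics/t0.png')
def P(u,v,x0,y0,s):return ((u+.5)/s-.5+x0,(v+.5)/s-.5+y0)
TL=lambda u,v:P(u,v,140,195,6.25); TR=lambda u,v:P(u-400,v,302,208,6.25)
BL=lambda u,v:P(u,v-300,330,110,5); BR=lambda u,v:P(u-400,v-300,90,190,5)
print('grip top',two(BL(164,347),BR(466,369)))
print('tin rim',two(BL(119.5,524.5),BR(565,421)))
for z in(.195,.2):
    q=[onz('top',*BR(*c),z)[:2] for c in((465,335),(430,370),(468,403),(503,368))]
    print('grip corners',np.array(q),np.mean(q,0))
    for i in range(4):d=q[(i+1)%4]-q[i];print(np.hypot(*d),np.degrees(np.arctan2(d[1],d[0])))
# circles on rims by ray casting
def circ(n,pts,z):
    p=np.array([onz(n,*x,z)[:2] for x in pts]);A=np.c_[2*p,np.ones(len(p))];s=np.linalg.lstsq(A,(p**2).sum(1),rcond=None)[0]
    r=np.sqrt(s[2]+s[0]**2+s[1]**2);return s[:2],r,np.abs(np.hypot(*(p-s[:2]).T)-r).max()
print('tin top',circ('top',[BR(*c) for c in((497,421),(633,421),(570,355),(562,487),(520,375),(612,375),(520,468))],.08))
print('tin sc',circ('scene',[BL(*c) for c in((58,525),(181,525),(118,489),(123,560),(75,548),(165,550))],.08))
V=lambda u,v:P(u,v,0,0,1.5625)
print('pot top',circ('top',[V(*c) for c in((272,338),(387,338),(329,281),(329,396))],.085))
print('pot sc',circ('scene',[V(*c) for c in((396,283),(504,275),(450,246),(450,319))],.085))
# white dots
for n,im,x0,x1,y0,y1 in(('scene',a,155,182,203,236),('top',b,325,356,218,256)):
    g=im[y0:y1,x0:x1].min(2);k=(g>110).astype(np.uint8);N,l,st,ce=cv2.connectedComponentsWithStats(k)
    for i in range(1,N):
        m=l==i;ys,xs=np.where(m);w=g[m].astype(float);print(n,st[i,4],round((xs*w).sum()/w.sum()+x0,1),round((ys*w).sum()/w.sum()+y0,1))
# cheeks
for L in([(578,25),(492,280)],[(565,22),(475,275)]):
    p=[onz('top',*TR(*c),.064) for c in L];d=p[0]-p[1];print('cheek',p,np.hypot(*d[:2]),np.degrees(np.arctan2(d[1],d[0])))
print('R cheek far end',onz('top',*TR(750,92),.064))
E
```

```text
grip top (array([0.5171, 0.2596, 0.1962]), np.float64(0.004353903115445041))
tin rim (array([0.5169, 0.2557, 0.0792]), np.float64(0.003980371175258332))
grip corners [[0.5312 0.2615]
 [0.5142 0.2733]
 [0.5017 0.254 ]
 [0.5185 0.2421]] [0.5164 0.2577]
0.020642795359992815 145.16277738794608
0.023029330755911334 -122.95476029135632
0.020556046076357568 -35.149506092957466
0.023138625934773168 56.82067790019475
grip corners [[0.5302 0.2594]
 [0.5134 0.2711]
 [0.5009 0.2519]
 [0.5176 0.2401]] [0.5155 0.2556]
0.020513331599762583 145.1627773879459
0.022884899553486864 -122.95476029135614
0.02042712637463571 -35.14950609295767
0.02299350927456143 56.82067790019439
tin top (array([0.5165, 0.2536]), np.float64(0.032576329309657544), np.float64(0.0015999562360991641))
tin sc (array([0.5166, 0.2568]), np.float64(0.03309833761172058), np.float64(0.0021292641256378878))
pot top (array([0.5342, 0.0368]), np.float64(0.09062633823539476), np.float64(0.0007056536540215458))
pot sc (array([0.54  , 0.0423]), np.float64(0.09016985169011692), np.float64(0.0012119268824510449))
scene 26 155.8 206.8
scene 4 181.0 204.5
scene 4 161.3 208.0
scene 7 167.4 209.3
scene 3 173.1 210.0
scene 22 180.8 224.1
scene 1 155.0 216.0
scene 7 160.0 217.7
scene 9 174.3 223.4
scene 12 155.0 228.3
top 50 326.7 222.8
top 1 338.0 218.0
top 21 345.8 222.1
top 3 334.4 223.8
top 43 353.9 230.8
top 10 332.5 232.9
top 11 337.5 238.6
top 63 349.6 248.2
top 10 342.4 244.4
top 4 325.6 246.4
top 3 337.6 251.3
top 5 330.3 254.8
top 1 342.0 254.0
cheek [array([ 0.5802, -0.257 ,  0.064 ]), array([ 0.4751, -0.2293,  0.064 ])] 0.10870376653942337 -14.772369440221889
cheek [array([ 0.5809, -0.2518,  0.064 ]), array([ 0.4763, -0.2226,  0.064 ])] 0.10855225100920546 -15.599975940841393
R cheek far end [ 0.5604 -0.3269  0.064 ]
```

```bash
python3 - <<'E'
from h import *
np.set_printoptions(precision=4,suppress=True)
D={}
for k,s,t in(('3a',(161.3,208.0),(332.5,232.9)),('3b',(167.4,209.3),(337.5,238.6)),('3c',(173.1,210.),(342.4,244.4)),('2l',(160.0,217.7),(345.8,222.1)),('2',(160,217.7),(334.4,223.8)),('2r',(174.3,223.4),(346.5,232.0))):
    D[k]=two(s,t);print(k,D[k])
C=np.array([.5184,-.278,.05]);yaw=np.radians(-15.4);R=np.array([[np.cos(yaw),np.sin(yaw),0],[-np.sin(yaw),np.cos(yaw),0],[0,0,1]])
for k in D:
    p=R@(D[k][0]-C);print(k,p,np.hypot(p[0],p[2]),np.degrees(np.arctan2(p[0],p[2])))
# 4-face near dots seen from top, and predicted dot 3b pixel for several wheel angles (check)
for th in(-20,-15,-10,-5,0,5,10,15,20):
    t=np.radians(th);p=C+R.T@np.array([.03*np.sin(t),0,.03*np.cos(t)]);print(th,proj('top',p),proj('scene',p))
E
```

```text
3a (array([ 0.5206, -0.2732,  0.0925]), np.float64(0.025464403947256308))
3b (array([ 0.5125, -0.2742,  0.079 ]), np.float64(0.0035389419026501724))
3c (array([ 0.5043, -0.2749,  0.0685]), np.float64(0.03217266428173752))
2l (array([ 0.5509, -0.2926,  0.0969]), np.float64(0.005142219149030664))
2 (array([ 0.5442, -0.2804,  0.0856]), np.float64(0.03024966930620157))
2r (array([ 0.538, -0.284,  0.058]), np.float64(0.036103083637549875))
3a [0.0008 0.0052 0.0425] 0.04249475116958006 1.1331162447359613
3b [-0.0067  0.0021  0.029 ] 0.029730810243612293 -13.084014594397962
3c [-0.0145 -0.0007  0.0185] 0.02352213539765046 -37.96515264921349
2l [ 0.0352 -0.0055  0.0469] 0.058649798815382626 36.9296261155766
2 [0.0255 0.0045 0.0356] 0.043788263428163894 35.64714224672426
2r [ 0.0205 -0.0006  0.008 ] 0.021970402698084 68.71313941027589
-20 [337.0572 240.0929] [165.9323 208.5635]
-15 [337.4522 239.0958] [165.8241 209.092 ]
-10 [337.8351 238.0872] [165.7314 209.7016]
-5 [338.2026 237.0754] [165.6553 210.3879]
0 [338.5518 236.0689] [165.5963 211.1459]
5 [338.8796 235.076 ] [165.5552 211.97  ]
10 [339.1835 234.1051] [165.5323 212.8536]
15 [339.461 233.164] [165.5279 213.79  ]
20 [339.7099 232.2604] [165.5422 214.7715]
```

```bash
cat >> h.py <<'E'
def rim(n,im,c,z,r0,r1,N=72):
    """outermost-edge circle: strongest gradient along rays cast on the plane z"""
    g=cv2.GaussianBlur(cv2.cvtColor(im,cv2.COLOR_BGR2HSV)[...,1],(0,0),.8).astype(np.float32);P=[]
    rs=np.arange(r0,r1,.0005)
    for a in np.linspace(0,2*np.pi,N,endpoint=False):
        px=np.array([proj(n,[c[0]+r*np.cos(a),c[1]+r*np.sin(a),z]) for r in rs],np.float32)
        v=cv2.remap(g,px[:,0],px[:,1],cv2.INTER_LINEAR).ravel();d=np.diff(v);i=d.argmax()
        if d[i]>3:P.append([c[0]+rs[i]*np.cos(a),c[1]+rs[i]*np.sin(a)])
    P=np.array(P)
    for _ in range(6):
        s=np.linalg.lstsq(np.c_[2*P,np.ones(len(P))],(P**2).sum(1),rcond=None)[0];r=np.sqrt(s[2]+s[0]**2+s[1]**2)
        e=np.abs(np.hypot(*(P-s[:2]).T)-r);P=P[e<max(.0015,2*np.median(e))]
    return s[:2],r,len(P)
E
python3 - <<'E'
from h import *
np.set_printoptions(precision=4,suppress=True)
a=cv2.imread('pics/s0.png');b=cv2.imread('pics/t0.png')
for n,im in(('top',b),('scene',a)):
    print(n,'pot',rim(n,im,(.536,.039),.085,.08,.102),'tin',rim(n,im,(.5165,.255),.08,.026,.042))
for z in(.2,.165,.13,.08):
    p=proj('scene',[.5168,.258,z]);q=proj('top',[.5168,.258,z])
    print(z,'montage',(p+.5-[330,110])*5-.5+[0,300],(q+.5-[90,190])*5-.5+[400,300])
C=None
for s,t in(((173.1,210.),(332.5,232.9)),((167.4,209.3),(337.5,238.6)),((161.3,208.0),(342.4,244.4)),((174.3,223.4),(334.4,223.8)),((160.,217.7),(346,232))):print(two(s,t))
E
```

```text
Traceback (most recent call last):
  File "h.py", line 19, in rim
    px=np.array([proj(n,[c[0]+r*np.cos(a),c[1]+r*np.sin(a),z]) for r in rs],np.float32)
                 ~~~~^^^^^^^^^^^^^^^^^^^^^^^^^^^^^^^^^^^^^^^^^
  File "h.py", line 13, in proj
    K,R,t=cam(n);x=K@(R@np.array(p,float)+t);return x[:2]/x[2]
          ~~~^^^
  File "h.py", line 4, in cam
    m=eyes.camera_model(n);K=np.array([[m['fx'],0,m['cx']],[0,m['fy'],m['cy']],[0,0,1]]);return K,cv2.Rodrigues(np.array(m['rvec'],float))[0],np.array(m['tvec'],float).ravel()
ValueError: time passes only in moves, steps and waits
```

```bash
sed -i 's/^def cam(n):/import functools\n@functools.lru_cache\ndef cam(n):/' h.py
python3 - <<'E'
from h import *
np.set_printoptions(precision=4,suppress=True)
a=cv2.imread('pics/s0.png');b=cv2.imread('pics/t0.png')
for n,im in(('top',b),('scene',a)):
    print(n,'pot',rim(n,im,(.536,.039),.085,.08,.102),'tin',rim(n,im,(.5165,.255),.08,.026,.042))
for z in(.2,.165,.13,.08):
    p=proj('scene',[.5168,.258,z]);q=proj('top',[.5168,.258,z])
    print(z,'montage',(p+.5-[330,110])*5-.5+[0,300],(q+.5-[90,190])*5-.5+[400,300])
for s,t in(((173.1,210.),(332.5,232.9)),((167.4,209.3),(337.5,238.6)),((161.3,208.0),(342.4,244.4)),((174.3,223.4),(334.4,223.8)),((160.,217.7),(346,232))):print(two(s,t))
E
```

```text
top pot (array([0.5346, 0.037 ]), np.float64(0.09159620043241082), 55) tin (array([0.5155, 0.2531]), np.float64(0.034309665892856174), 35)
scene pot (array([0.5403, 0.0407]), np.float64(0.0907963344392056), 26) tin (array([0.5186, 0.2567]), np.float64(0.03381517533653695), 36)
0.2 montage [158.2133 342.7935] [461.6221 365.4333]
0.165 montage [146.2951 398.661 ] [491.8541 382.3733]
0.13 montage [134.9613 451.7896] [519.7507 398.0048]
0.08 montage [119.7013 523.322 ] [556.0603 418.3503]
(array([ 0.5243, -0.2614,  0.0827]), np.float64(0.002032321847610816))
(array([ 0.5125, -0.2742,  0.079 ]), np.float64(0.0035389419026501724))
(array([ 0.5   , -0.2871,  0.0768]), np.float64(0.003728125280697263))
(array([ 0.5506, -0.2683,  0.0642]), np.float64(0.00240225934193403))
(array([ 0.5309, -0.2957,  0.077 ]), np.float64(0.0011800319644166234))
```

Emit:
arm_command([
  [[2.08, -2.32, 0, 0, 0, -0.62], [2.08, -2.32, 0, 0, 0, -0.62], [2.08, -2.32, 0, 0, 0, -0.62], [2.08, -2.32, 0, 0, 0, -0.62], [2.08, -2.32, 0, 0, 0, -0.62], [2.08, -2.32, 0, 0, 0, -0.62], [2.08, -2.32, 0, 0, 0, -0.62], [2.08, -2.32, 0, 0, 0, -0.62], [2.08, -2.32, 0, 0, 0, -0.62], [2.08, -2.32, 0, 0, 0, -0.62], [2.08, -2.32, 0, 0, 0, -0.62], [2.08, -2.32, 0, 0, 0, -0.62]],
], gripper=1)

```text
t: 1.1
tool_pos: [0.5175, 0.2573, 0.2182]
orientation: [-0.916, -3.004, 0.001]
force: [1.1, 0.5, -0.4]
opening: 0.0928
gripper_force: 0.0
```

Emit:
arm_command([
  [[0, 0, -1.5, 0, 0, 0], [0, 0, -1.5, 0, 0, 0], [0, 0, 0, 0, 0, 0]],
])

```text
t: 1.35
tool_pos: [0.5154, 0.2573, 0.1847]
orientation: [-0.917, -3.0, 0.006]
force: [-0.6, -0.6, -0.4]
opening: 0.0931
gripper_force: 0.0
```

```bash
python3 - <<'E'
from h import *
a=eyes.read_camera('scene');b=eyes.read_camera('top')
c=lambda im,x,y:cv2.resize(im[y:y+96,x:x+80],(400,480),interpolation=cv2.INTER_CUBIC)
cv2.imwrite('pics/m1.png',np.hstack([c(a,320,75),c(b,65,165)]));print(monitor.read_state()['tool_pos'])
E
```

```text
[0.5161481  0.25848132 0.18777644]
```

View pics/m1.png

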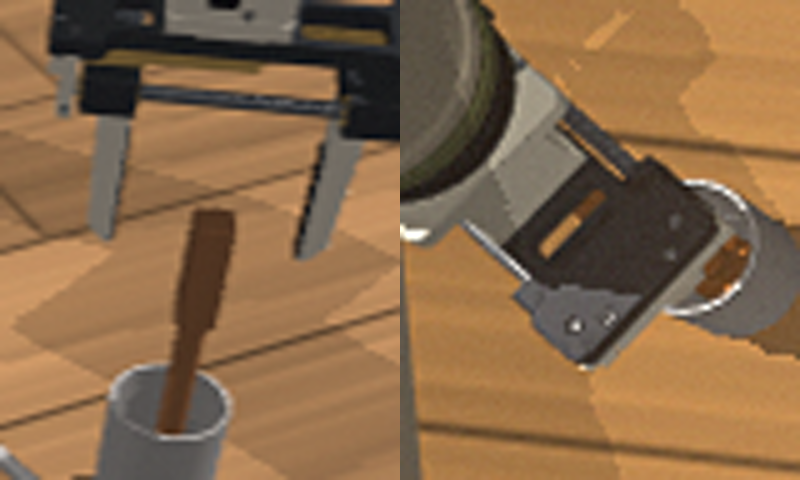

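The stirrer's grip (scene crop x≈207) sits midway between the fingertips (105 and 305). Next I lower and close.

Emit:
arm_command([
  [[0, 0, -1.2, 0, 0, 0], [0, 0, -1.2, 0, 0, 0], [0, 0, -1.2, 0, 0, 0], [0, 0, 0, 0, 0, 0], [0, 0, 0, 0, 0, 0]],
])

```text
t: 1.87
tool_pos: [0.5158, 0.2586, 0.151]
orientation: [-0.915, -3.003, 0.003]
force: [-0.1, 0.8, -0.3]
opening: 0.0928
gripper_force: 0.0
```

Emit:
arm_command([
  [[0, 0, 0, 0, 0, 0], [0, 0, 0, 0, 0, 0], [0, 0, 0, 0, 0, 0], [0, 0, 0, 0, 0, 0], [0, 0, 0, 0, 0, 0], [0, 0, 0, 0, 0, 0], [0, 0, 0, 0, 0, 0], [0, 0, 0, 0, 0, 0]],
], gripper=-1, squeeze=35)

```text
t: 2.53
tool_pos: [0.5169, 0.2588, 0.1527]
orientation: [0.916, 3.005, 0.0]
force: [0.2, -0.4, -0.1]
opening: 0.0442
gripper_force: 0.0
```

Emit:
arm_command([
  [[0, 0, 0, 0, 0, 0], [0, 0, 0, 0, 0, 0], [0, 0, 0, 0, 0, 0], [0, 0, 0, 0, 0, 0], [0, 0, 0, 0, 0, 0], [0, 0, 0, 0, 0, 0]],
])

```text
t: 3.03
tool_pos: [0.5169, 0.2588, 0.1526]
orientation: [-0.916, -3.005, -0.0]
force: [0.3, -0.0, 0.2]
opening: 0.0217
gripper_force: 34.6
```

Emit:
arm_command([
  [[0, 0, 0.5, 0, 0, 0], [0, 0, 1.0, 0, 0, 0], [0, 0, 1.5, 0, 0, 0], [0, 0, 1.5, 0, 0, 0], [0, 0, 1.5, 0, 0, 0], [0, 0, 1.5, 0, 0, 0], [0, 0, 1.5, 0, 0, 0], [0, 0, 1.5, 0, 0, 0], [0, 0, 0, 0, 0, 0], [0, 0, 0, 0, 0, 0]],
])

```text
t: 3.87
tool_pos: [0.5176, 0.259, 0.2592]
orientation: [0.915, 3.003, 0.003]
force: [1.3, 0.5, -2.0]
opening: 0.0219
gripper_force: 34.6
```

```bash
python3 - <<'E'
from h import *
a=eyes.read_camera('scene');b=eyes.read_camera('top');cv2.imwrite('pics/s2.png',a);cv2.imwrite('pics/t2.png',b)
s=monitor.read_state();print(s['tool_pos'],s['gripper_force'],s['force'])
p=np.array(s['tool_pos'])
f=p+[0,0,-.1476]
for n in('scene','top'):print(n,proj(n,f),proj(n,f+[0,0,.13]))
h=cv2.cvtColor(a,cv2.COLOR_BGR2HSV);k=((h[...,0]<16)&(h[...,1]>140)&(h[...,2]<170)).astype(np.uint8)
x,y=proj('scene',f).astype(int)
for v in range(y-50,y+8,2):
    xs=np.where(k[v,x-18:x+25])[0]; print(v,xs.min()+x-18 if len(xs) else 0,xs.max()+x-18 if len(xs) else 0,proj('scene',f)[0])
c=lambda im,x,y:cv2.resize(im[y:y+96,x:x+80],(400,480),interpolation=cv2.INTER_CUBIC)
cv2.imwrite('pics/m2.png',np.hstack([c(a,320,75),c(b,65,165)]))
# lean and roll of the tool
R=cv2.Rodrigues(np.array(s['orientation']))[0];print(R[:,2],R[:,1])
E
```

```text
[0.51656656 0.2586338  0.25682548] 34.64837908744812 [ 0.40436848  0.23874271 -1.61234587]
scene [355.44772025 145.91638564] [364.22530265 104.82923428]
top [116.38098542 211.01232895] [ 94.18817784 198.61364793]
95 364 372 355.447720246865
97 364 371 355.447720246865
99 363 371 355.447720246865
101 362 370 355.447720246865
103 362 370 355.447720246865
105 362 369 355.447720246865
107 363 367 355.447720246865
109 362 367 355.447720246865
111 362 366 355.447720246865
113 361 366 355.447720246865
115 361 366 355.447720246865
117 361 365 355.447720246865
119 360 365 355.447720246865
121 360 364 355.447720246865
123 359 364 355.447720246865
125 359 363 355.447720246865
127 359 363 355.447720246865
129 358 363 355.447720246865
131 358 362 355.447720246865
133 357 362 355.447720246865
135 357 361 355.447720246865
137 356 361 355.447720246865
139 352 363 355.447720246865
141 352 364 355.447720246865
143 351 363 355.447720246865
145 352 363 355.447720246865
147 353 362 355.447720246865
149 0 0 355.447720246865
151 0 0 355.447720246865
[-9.42354218e-04 -3.69369525e-04 -9.99999488e-01] [ 0.55774109  0.83001457 -0.00083217]
```

View pics/m2.png

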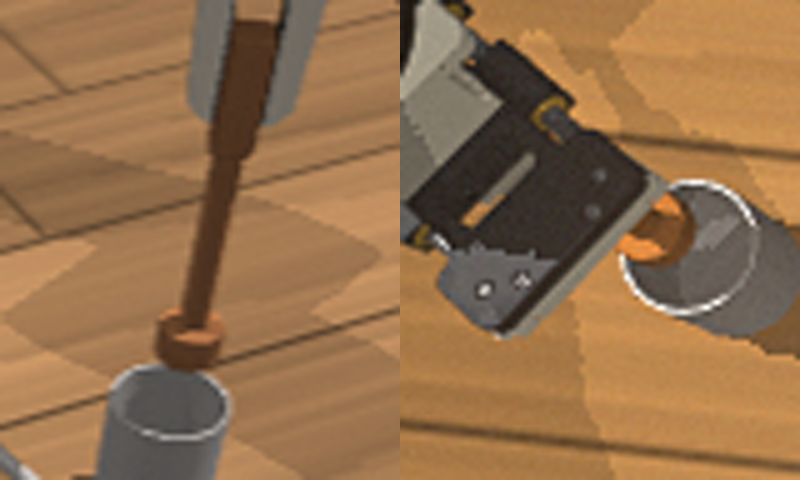

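The scene view reads about 2 px high in y against the held foot, while the top view agrees within 0.5 px. I'll go by the top view: pot about (0.536, 0.0375), tin about (0.516, 0.254). Next, the stirrer goes over the pot.

Emit:
arm_command([
  [[0.1, -1.1, 0, 0, 0, 0], [0.2, -2.2, 0, 0, 0, 0], [0.2, -2.2, 0, 0, 0, 0], [0.2, -2.2, 0, 0, 0, 0], [0.2, -2.2, 0, 0, 0, 0], [0.2, -2.2, 0, 0, 0, 0], [0.2, -2.2, 0, 0, 0, 0], [0.2, -2.2, 0, 0, 0, 0], [0.2, -2.2, 0, 0, 0, 0], [0.2, -2.2, 0, 0, 0, 0], [0.1, -1.1, 0, 0, 0, 0], [0, 0, 0, 0, 0, 0]],
])

```text
t: 4.97
tool_pos: [0.5365, 0.0362, 0.2567]
orientation: [-0.92, -3.003, 0.002]
force: [-0.2, -0.5, -1.5]
opening: 0.022
gripper_force: 34.6
```

```bash
python3 - <<'E'
from h import *
a=eyes.read_camera('scene');b=eyes.read_camera('top');cv2.imwrite('pics/s3.png',a);cv2.imwrite('pics/t3.png',b)
s=monitor.read_state();print(s['t'],s['tool_pos'],s['orientation'],s['gripper_force'])
c=lambda im,x,y:cv2.resize(im[y:y+96,x:x+80],(400,480),interpolation=cv2.INTER_CUBIC)
cv2.imwrite('pics/m3.png',np.hstack([c(a,250,115),c(b,170,168)]))
f=np.array(s['tool_pos'])+[0,0,-.1476];print((proj('scene',f)-[250,115])*5,(proj('top',f)-[170,168])*5+[400,0])
E
```

```text
5.0667 [0.53656239 0.03860256 0.25703392] [-9.17396373e-01 -3.00346469e+00 -2.33484121e-04] 34.64841842651367
[183.33410219 283.71178761] [595.06841203 222.99492876]
```

View pics/m3.png

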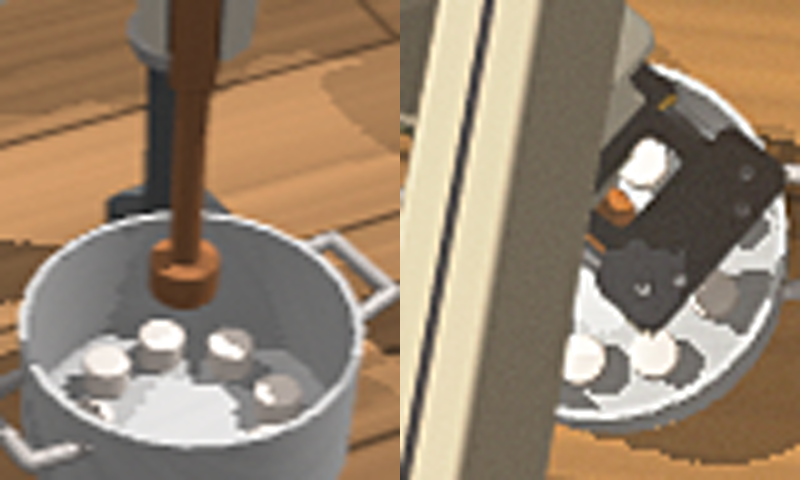

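The scene crop shows the foot over the pot's middle with the bead ring clear of it. Next I lower it.

Emit:
arm_command([
  [[0.1, 0, -0.8, 0, 0, 0], [0, 0, -1.6, 0, 0, 0], [0, 0, -1.6, 0, 0, 0], [0, 0, -1.6, 0, 0, 0], [0, 0, -1.4, 0, 0, 0], [0, 0, -1.2, 0, 0, 0], [0, 0, -0.9, 0, 0, 0], [0, 0, -0.6, 0, 0, 0], [0, 0, -0.4, 0, 0, 0], [0, 0, 0, 0, 0, 0], [0, 0, 0, 0, 0, 0]],
])

```text
t: 5.98
tool_pos: [0.5382, 0.0388, 0.1571]
orientation: [0.916, 3.005, 0.0]
force: [0.2, -0.1, -1.8]
opening: 0.0219
gripper_force: 34.6
```

```bash
python3 - <<'E'
import numpy as np
R=5.5
A=np.radians(np.arange(90,-91,-15));x=R*np.cos(A);y=R*np.sin(A)
print(np.c_[np.diff(x),np.diff(y)].round(2).tolist())
# spiral from centre: radius ramps 1.1 ->5.5 while turning clockwise 180 deg, ending at angle 90
A=np.radians(np.linspace(270,90,13));r=np.r_[0,np.linspace(.9,R,12)]
x=r*np.cos(A);y=r*np.sin(A);print(np.c_[np.diff(x),np.diff(y)].round(2).tolist(),np.diff(x).round(2).sum(),np.diff(y).round(2).sum())
E
```

```text
[[1.42, -0.19], [1.33, -0.55], [1.14, -0.87], [0.87, -1.14], [0.55, -1.33], [0.19, -1.42], [-0.19, -1.42], [-0.55, -1.33], [-0.87, -1.14], [-1.14, -0.87], [-1.33, -0.55], [-1.42, -0.19]]
[[-0.23, -0.87], [-0.43, -0.27], [-0.57, -0.09], [-0.64, 0.15], [-0.62, 0.41], [-0.51, 0.67], [-0.3, 0.88], [-0.02, 1.03], [0.31, 1.09], [0.67, 1.04], [1.02, 0.87], [1.32, 0.59]] -2.220446049250313e-16 5.5
```

Emit:
arm_command([
  [[-0.23, -0.87, -0.2, 0, 0, 0], [-0.43, -0.27, 0, 0, 0, 0], [-0.57, -0.09, 0, 0, 0, 0], [-0.64, 0.15, 0, 0, 0, 0], [-0.62, 0.41, 0, 0, 0, 0], [-0.51, 0.67, 0, 0, 0, 0], [-0.3, 0.88, 0, 0, 0, 0], [-0.02, 1.03, 0, 0, 0, 0], [0.31, 1.09, 0, 0, 0, 0], [0.67, 1.04, 0, 0, 0, 0], [1.02, 0.87, 0, 0, 0, 0], [1.32, 0.59, 0, 0, 0, 0]],
])

```text
t: 6.98
tool_pos: [0.5393, 0.0947, 0.1551]
orientation: [0.914, 3.003, -0.002]
force: [1.5, -2.9, -0.8]
opening: 0.0216
gripper_force: 35.0
```

Emit:
arm_command([
  [[1.42, -0.19, 0, 0, 0, 0], [1.33, -0.55, 0, 0, 0, 0], [1.14, -0.87, 0, 0, 0, 0], [0.87, -1.14, 0, 0, 0, 0], [0.55, -1.33, 0, 0, 0, 0], [0.19, -1.42, 0, 0, 0, 0], [-0.19, -1.42, 0, 0, 0, 0], [-0.55, -1.33, 0, 0, 0, 0], [-0.87, -1.14, 0, 0, 0, 0], [-1.14, -0.87, 0, 0, 0, 0], [-1.33, -0.55, 0, 0, 0, 0], [-1.42, -0.19, 0, 0, 0, 0]],
])

```text
t: 7.98
tool_pos: [0.5383, -0.0169, 0.1554]
orientation: [0.918, 3.001, 0.005]
force: [6.9, 8.9, -0.5]
opening: 0.0224
gripper_force: 35.3
```

Emit:
arm_command([
  [[-1.42, 0.19, 0, 0, 0, 0], [-1.33, 0.55, 0, 0, 0, 0], [-1.14, 0.87, 0, 0, 0, 0], [-0.87, 1.14, 0, 0, 0, 0], [-0.55, 1.33, 0, 0, 0, 0], [-0.19, 1.42, 0, 0, 0, 0]],
])

```text
t: 8.48
tool_pos: [0.484, 0.0384, 0.1564]
orientation: [0.916, 2.999, 0.003]
force: [3.9, -0.9, -1.8]
opening: 0.022
gripper_force: 35.0
```

Emit:
arm_command([
  [[0.19, 1.42, 0, 0, 0, 0], [0.55, 1.33, 0, 0, 0, 0], [0.87, 1.14, 0, 0, 0, 0], [1.14, 0.87, 0, 0, 0, 0], [1.33, 0.55, 0, 0, 0, 0], [1.42, 0.19, 0, 0, 0, 0]],
])

```text
t: 8.98
tool_pos: [0.5381, 0.093, 0.1552]
orientation: [0.915, 3.004, -0.001]
force: [0.7, -2.7, -1.4]
opening: 0.0217
gripper_force: 35.0
```

```bash
python3 - <<'E'
from h import *
a=eyes.read_camera('scene');b=eyes.read_camera('top')
s=monitor.read_state();print(s['t'],s['tool_pos'],s['force'],s['wrist_torque'],s['opening'])
c=lambda im,x,y:cv2.resize(im[y:y+96,x:x+80],(400,480),interpolation=cv2.INTER_CUBIC)
cv2.imwrite('pics/m4.png',np.hstack([c(a,250,115),c(b,170,168)]))
E
```

```text
9.0833 [0.53903371 0.09298899 0.15516873] [ 0.04384001 -1.40253116 -1.0190527 ] [-0.52803435 -0.07901491  0.00630654] 0.021871605658927092
```

View pics/m4.png

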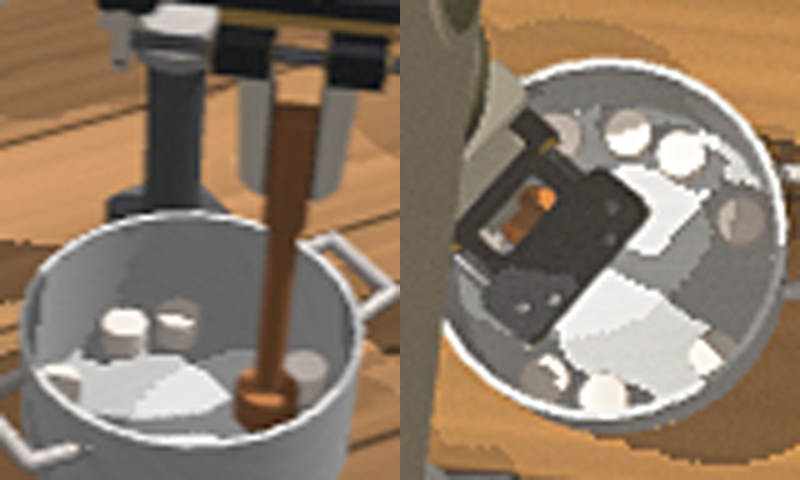

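After the first lap the beads are still upright and inside, carried clockwise, with the foot at scene crop (265,400). I'll continue.

Emit:
arm_command([
  [[1.42, -0.19, 0, 0, 0, 0], [1.33, -0.55, 0, 0, 0, 0], [1.14, -0.87, 0, 0, 0, 0], [0.87, -1.14, 0, 0, 0, 0], [0.55, -1.33, 0, 0, 0, 0], [0.19, -1.42, 0, 0, 0, 0], [-0.19, -1.42, 0, 0, 0, 0], [-0.55, -1.33, 0, 0, 0, 0], [-0.87, -1.14, 0, 0, 0, 0], [-1.14, -0.87, 0, 0, 0, 0], [-1.33, -0.55, 0, 0, 0, 0], [-1.42, -0.19, 0, 0, 0, 0]],
])

```text
t: 10.08
tool_pos: [0.5371, -0.0174, 0.155]
orientation: [0.917, 3.004, 0.002]
force: [-0.4, 0.3, -0.9]
opening: 0.0217
gripper_force: 35.0
```

Emit:
arm_command([
  [[-1.42, 0.19, 0, 0, 0, 0], [-1.33, 0.55, 0, 0, 0, 0], [-1.14, 0.87, 0, 0, 0, 0], [-0.87, 1.14, 0, 0, 0, 0], [-0.55, 1.33, 0, 0, 0, 0], [-0.19, 1.42, 0, 0, 0, 0], [0.19, 1.42, 0, 0, 0, 0], [0.55, 1.33, 0, 0, 0, 0], [0.87, 1.14, 0, 0, 0, 0], [1.14, 0.87, 0, 0, 0, 0], [1.33, 0.55, 0, 0, 0, 0], [1.42, 0.19, 0, 0, 0, 0]],
])

```text
t: 11.08
tool_pos: [0.5376, 0.0934, 0.1547]
orientation: [0.915, 3.005, -0.004]
force: [-1.1, -6.1, -0.6]
opening: 0.0219
gripper_force: 35.0
```

Emit:
arm_command([
  [[1.42, -0.19, 0, 0, 0, 0], [1.33, -0.55, 0, 0, 0, 0], [1.14, -0.87, 0, 0, 0, 0], [0.87, -1.14, 0, 0, 0, 0], [0.55, -1.33, 0, 0, 0, 0], [0.19, -1.42, 0, 0, 0, 0], [-0.19, -1.42, 0, 0, 0, 0], [-0.55, -1.33, 0, 0, 0, 0], [-0.87, -1.14, 0, 0, 0, 0], [-1.14, -0.87, 0, 0, 0, 0], [-1.33, -0.55, 0, 0, 0, 0], [-1.42, -0.19, 0, 0, 0, 0]],
])

```text
t: 12.08
tool_pos: [0.5381, -0.0166, 0.1553]
orientation: [0.917, 3.002, 0.005]
force: [3.0, 8.9, -1.3]
opening: 0.0219
gripper_force: 35.0
```

Emit:
arm_command([
  [[-1.42, 0.19, 0, 0, 0, 0], [-1.33, 0.55, 0, 0, 0, 0], [-1.14, 0.87, 0, 0, 0, 0], [-0.87, 1.14, 0, 0, 0, 0], [-0.55, 1.33, 0, 0, 0, 0], [-0.19, 1.42, 0, 0, 0, 0], [0.19, 1.42, 0, 0, 0, 0], [0.55, 1.33, 0, 0, 0, 0], [0.87, 1.14, 0, 0, 0, 0], [1.14, 0.87, 0, 0, 0, 0], [1.33, 0.55, 0, 0, 0, 0], [1.42, 0.19, 0, 0, 0, 0]],
])

```text
t: 13.08
tool_pos: [0.5374, 0.0928, 0.1548]
orientation: [0.915, 3.005, -0.005]
force: [-5.4, -11.3, 2.8]
opening: 0.0221
gripper_force: 35.2
```

Emit:
arm_command([
  [[1.42, -0.19, 0, 0, 0, 0], [1.33, -0.55, 0, 0, 0, 0], [1.14, -0.87, 0, 0, 0, 0], [0.87, -1.14, 0, 0, 0, 0], [0.55, -1.33, 0, 0, 0, 0], [0.19, -1.42, 0, 0, 0, 0], [-0.19, -1.42, 0, 0, 0, 0], [-0.55, -1.33, 0, 0, 0, 0], [-0.87, -1.14, 0, 0, 0, 0], [-1.14, -0.87, 0, 0, 0, 0], [-1.33, -0.55, 0, 0, 0, 0], [-1.42, -0.19, 0, 0, 0, 0]],
])

```text
t: 14.08
tool_pos: [0.537, -0.018, 0.1548]
orientation: [0.917, 3.004, -0.0]
force: [2.1, 0.3, -2.0]
opening: 0.022
gripper_force: 35.0
```

```bash
python3 - <<'E'
from h import *
a=eyes.read_camera('scene');b=eyes.read_camera('top')
s=monitor.read_state();print(s['t'],s['tool_pos'],s['force'],s['wrist_torque'],s['opening'])
c=lambda im,x,y:cv2.resize(im[y:y+96,x:x+80],(400,480),interpolation=cv2.INTER_CUBIC)
cv2.imwrite('pics/m5.png',np.hstack([c(a,250,115),c(b,170,168)]))
E
```

```text
14.1833 [ 0.53593593 -0.01750691  0.15466189] [-0.88453678  0.06452876 -0.84121121] [ 0.01780861 -0.07533065 -0.02672022] 0.022098008630476684
```

View pics/m5.png

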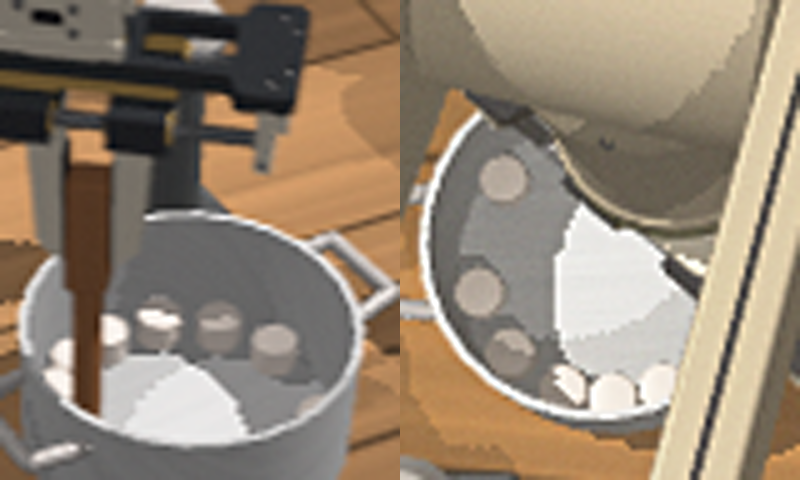

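Beads now form a train ahead of the foot, all inside and upright; the middle is clear. I'll bring the foot to the centre, lift it, and return it to the tin.

Emit:
arm_command([
  [[0, 0.5, 0, 0, 0, 0], [0, 1, 0, 0, 0, 0], [0, 1, 0.4, 0, 0, 0], [0, 1, 0.8, 0, 0, 0], [0, 1, 1.2, 0, 0, 0], [0, 1, 1.5, 0, 0, 0], [0, 0, 1.5, 0, 0, 0], [0, 0, 1.5, 0, 0, 0], [0, 0, 1.5, 0, 0, 0], [0, 0, 1.5, 0, 0, 0], [0, 0, 0.6, 0, 0, 0], [0, 0, 0, 0, 0, 0]],
])

```text
t: 15.18
tool_pos: [0.5393, 0.0397, 0.2627]
orientation: [0.913, 3.001, 0.002]
force: [0.1, -0.0, -1.5]
opening: 0.0218
gripper_force: 35.0
```

Emit:
arm_command([
  [[-0.1, 1.1, 0, 0, 0, 0], [-0.2, 2.2, 0, 0, 0, 0], [-0.2, 2.2, 0, 0, 0, 0], [-0.2, 2.2, 0, 0, 0, 0], [-0.2, 2.2, 0, 0, 0, 0], [-0.2, 2.2, 0, 0, 0, 0], [-0.2, 2.2, 0, 0, 0, 0], [-0.2, 2.2, 0, 0, 0, 0], [-0.2, 2.2, 0, 0, 0, 0], [-0.2, 2.1, 0, 0, 0, 0], [-0.2, 1.0, 0, 0, 0, 0], [0, 0, 0, 0, 0, 0]],
])

```text
t: 16.18
tool_pos: [0.5155, 0.2591, 0.2583]
orientation: [-0.911, -3.004, 0.001]
force: [0.3, -1.1, -1.4]
opening: 0.0216
gripper_force: 35.0
```

```bash
python3 - <<'E'
from h import *
a=eyes.read_camera('scene');b=eyes.read_camera('top')
s=monitor.read_state();print(s['t'],s['tool_pos'],s['orientation'],s['force'],s['opening'])
c=lambda im,x,y:cv2.resize(im[y:y+96,x:x+80],(400,480),interpolation=cv2.INTER_CUBIC)
cv2.imwrite('pics/m6.png',np.hstack([c(a,320,75),c(b,65,165)]))
f=np.array(s['tool_pos'])+[0,0,-.1476]
for n,o in(('scene',(320,75)),('top',(65,165))):print([((proj(n,q)-o)*5).round().tolist() for q in(f,f+[0,0,.022],f+[0,0,.13],[.516,.2535,.08])])
E
```

```text
16.2833 [0.5163878  0.25668219 0.25881547] [-9.14050911e-01 -3.00477623e+00  2.05541636e-03] [-0.66500733  0.12557983 -1.73461862] 0.021715412281421063
[[175.0, 352.0], [181.0, 320.0], [218.0, 146.0], [160.0, 398.0]]
[[259.0, 230.0], [243.0, 221.0], [149.0, 168.0], [288.0, 244.0]]
```

View pics/m6.png

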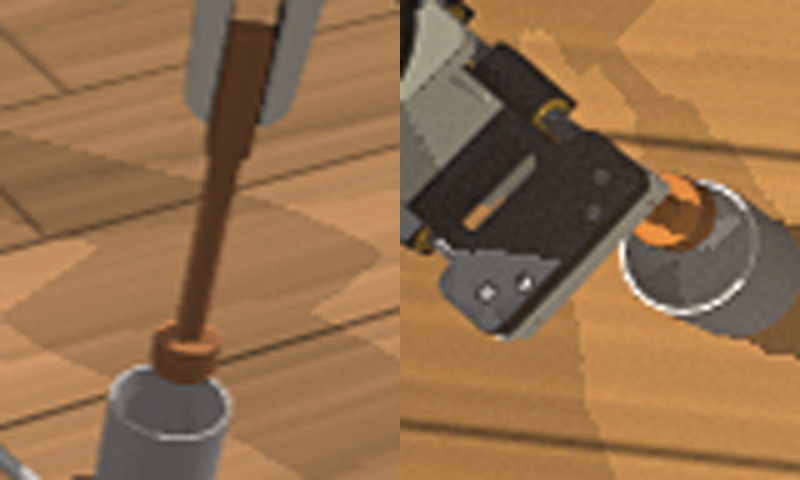

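The stirrer has tipped about 4° in the pads: its foot sits about 10 mm toward +x/−y, at scene crop (186,352). I'll tilt the tool back to set it upright and measure by mask.

Emit:
arm_command([
  [[0, -0.1, 0, 1.1, 1.6, 0], [0, -0.1, 0, 1.2, 1.7, 0], [0, 0, 0, 0, 0, 0], [0, 0, 0, 0, 0, 0]],
])

```text
t: 16.62
tool_pos: [0.5175, 0.2532, 0.2593]
orientation: [-0.9, -2.94, -0.032]
force: [0.2, 0.4, -1.8]
opening: 0.0221
gripper_force: 35.0
```

```bash
cat > m.py <<'E'
from h import *
np.set_printoptions(precision=4,suppress=True)
a=eyes.read_camera('scene');b=eyes.read_camera('top');cv2.imwrite('pics/s7.png',a);cv2.imwrite('pics/t7.png',b)
s=monitor.read_state();print(s['t'],s['tool_pos'],s['orientation'])
def shank(im):
    h=cv2.cvtColor(im,cv2.COLOR_BGR2HSV)
    k=((h[...,0]<16)&(h[...,1]>140)&(h[...,2]<170)).astype(np.uint8);R=[]
    for v in range(108,152,2):
        xs=np.where(k[v,346:380])[0]
        if len(xs):R.append((v,xs.min()+346,xs.max()+346))
    return R
s2=cv2.imread('pics/s2.png')
for nm,im,f in(('before stir',s2,np.array([.5166,.2586,.1092])),('now',a,np.array(s['tool_pos'])+[0,0,-.1476])):
    r=np.array(shank(im));sh=r[(r[:,2]-r[:,1]<7)];c=np.polyfit(sh[:,0],(sh[:,1]+sh[:,2])/2,1)
    ft=r[r[:,2]-r[:,1]>=8];p,q=proj('scene',f),proj('scene',f+[0,0,.12])
    print(nm,'slope dx/dy',c[0],'upright',(q-p)[0]/(q-p)[1],'foot',ft.tolist(),'pred foot',p)
# foot blob in top view (bright orange)
for nm,im in(('before',cv2.imread('pics/t2.png')),('now',b)):
    h=cv2.cvtColor(im,cv2.COLOR_BGR2HSV);k=((h[...,0]<14)&(h[...,1]>170)).astype(np.uint8)[190:230,100:140]
    ys,xs=np.where(k);print(nm,len(xs),xs.min()+100,xs.max()+100,ys.min()+190,ys.max()+190,xs.mean()+100,ys.mean()+190)
E
python3 m.py
```

```text
16.7167 [0.5171 0.254  0.2596] [-0.8983 -2.9414 -0.0325]
before stir slope dx/dy -0.19137562366357608 upright -0.21362943900836057 foot [[138, 353, 361], [140, 352, 364], [142, 352, 364], [144, 351, 363], [146, 352, 363]] pred foot [355.4424 145.9337]
now slope dx/dy -0.18821872125114622 upright -0.21073733171729767 foot [[140, 350, 360], [142, 350, 362], [144, 349, 361], [146, 349, 361], [148, 351, 361]] pred foot [354.294  145.6622]
before 25 108 121 204 216 115.8 210.92000000000002
now 18 112 123 204 216 118.22222222222223 210.5
```

Upright again to within about 1 mm, with the foot near (0.518, 0.2535), maybe slid down a few mm in the pads. I'll lower with force watching.

Emit:
arm_command([
  [[-0.1, 0, -0.7, 0, 0, 0], [0, 0, -1.3, 0, 0, 0], [0, 0, -1.3, 0, 0, 0], [0, 0, -1.3, 0, 0, 0], [0, 0, -1.3, 0, 0, 0], [0, 0, -1.2, 0, 0, 0], [0, 0, -1.0, 0, 0, 0], [0, 0, -0.7, 0, 0, 0], [0, 0, -0.4, 0, 0, 0], [0, 0, 0, 0, 0, 0], [0, 0, 0, 0, 0, 0]],
])

```text
t: 17.63
tool_pos: [0.5161, 0.2548, 0.1679]
orientation: [-0.896, -2.941, -0.034]
force: [-0.2, -0.8, -1.6]
opening: 0.022
gripper_force: 35.0
```

Emit:
arm_command([
  [[0, 0, -0.15, 0, 0, 0], [0, 0, -0.15, 0, 0, 0], [0, 0, -0.15, 0, 0, 0], [0, 0, 0, 0, 0, 0]],
])

```text
t: 17.97
tool_pos: [0.5159, 0.2547, 0.1631]
orientation: [-0.896, -2.941, -0.033]
force: [0.2, -0.3, -1.7]
opening: 0.0216
gripper_force: 35.0
```

Emit:
arm_command([
  [[0, 0, -0.1, 0, 0, 0], [0, 0, -0.1, 0, 0, 0], [0, 0, -0.1, 0, 0, 0], [0, 0, 0, 0, 0, 0]],
])

```text
t: 18.3
tool_pos: [0.5158, 0.2547, 0.1599]
orientation: [-0.896, -2.941, -0.033]
force: [-0.8, 0.0, -1.8]
opening: 0.0219
gripper_force: 35.0
```

Emit:
arm_command([
  [[0, 0, -0.1, 0, 0, 0], [0, 0, -0.1, 0, 0, 0], [0, 0, 0, 0, 0, 0]],
])

```text
t: 18.55
tool_pos: [0.5158, 0.2547, 0.1579]
orientation: [-0.896, -2.941, -0.033]
force: [0.2, 0.6, -1.6]
opening: 0.0215
gripper_force: 35.0
```

Emit:
arm_command([
  [[0, 0, -0.1, 0, 0, 0], [0, 0, -0.1, 0, 0, 0], [0, 0, 0, 0, 0, 0]],
])

```text
t: 18.8
tool_pos: [0.5158, 0.2547, 0.1558]
orientation: [-0.896, -2.941, -0.033]
force: [0.4, 0.7, -0.7]
opening: 0.0222
gripper_force: 35.0
```

Emit:
arm_command([
  [[0, 0, -0.05, 0, 0, 0], [0, 0, 0, 0, 0, 0]],
])

```text
t: 18.97
tool_pos: [0.5159, 0.2547, 0.1556]
orientation: [-0.896, -2.941, -0.033]
force: [0.1, -0.0, -1.6]
opening: 0.0215
gripper_force: 35.0
```

Emit:
arm_command([
  [[0, 0, -0.05, 0, 0, 0], [0, 0, 0, 0, 0, 0]],
])

```text
t: 19.13
tool_pos: [0.5159, 0.2548, 0.1551]
orientation: [-0.896, -2.941, -0.033]
force: [0.7, 0.3, -0.4]
opening: 0.0221
gripper_force: 35.0
```

Emit:
arm_command([
  [[0, 0, -0.05, 0, 0, 0], [0, 0, -0.05, 0, 0, 0], [0, 0, 0, 0, 0, 0]],
])

```text
t: 19.38
tool_pos: [0.5158, 0.2548, 0.154]
orientation: [-0.896, -2.941, -0.033]
force: [-0.0, -0.2, -1.9]
opening: 0.0222
gripper_force: 35.0
```

Emit:
arm_command([
  [[0, 0, -0.05, 0, 0, 0], [0, 0, -0.05, 0, 0, 0], [0, 0, 0, 0, 0, 0]],
])

```text
t: 19.63
tool_pos: [0.516, 0.2548, 0.1538]
orientation: [-0.896, -2.941, -0.033]
force: [-2.1, -0.8, 5.6]
opening: 0.022
gripper_force: 35.0
```

Emit:
arm_command([
  [[0, 0, 0.05, 0, 0, 0], [0, 0, 0, 0, 0, 0], [0, 0, 0, 0, 0, 0], [0, 0, 0, 0, 0, 0], [0, 0, 0, 0, 0, 0], [0, 0, 0, 0, 0, 0]],
], gripper=0.3)

```text
t: 20.13
tool_pos: [0.5159, 0.2548, 0.1535]
orientation: [-0.896, -2.941, -0.033]
force: [0.2, -0.3, -0.5]
opening: 0.057
gripper_force: 0.0
```

Emit:
arm_command([
  [[0, 0, 0.3, 0, 0, 0], [0, 0, 0.8, 0, 0, 0], [0, 0, 1.2, 0, 0, 0], [0, 0, 1.2, 0, 0, 0], [0, 0, 1.2, 0, 0, 0], [0, 0, 1.2, 0, 0, 0], [0, 0, 1.2, 0, 0, 0], [0, 0, 1.2, 0, 0, 0], [0, 0, 0, -1.1, -1.6, 0], [0, 0, 0, -1.2, -1.7, 0], [0, 0, 0, 0, 0, 0]],
])

```text
t: 21.05
tool_pos: [0.5158, 0.2554, 0.238]
orientation: [0.914, 3.003, 0.001]
force: [-0.2, -0.0, 0.6]
opening: 0.0605
gripper_force: 0.0
```

```bash
python3 - <<'E'
from h import *
a=eyes.read_camera('scene');cv2.imwrite('pics/s8.png',a)
s=monitor.read_state();print(s['t'],s['tool_pos'],s['orientation'],s['opening'])
h=cv2.cvtColor(a,cv2.COLOR_BGR2HSV)[110:165,335:380].astype(int)
k=((h[...,0]<14)&(h[...,1]>150)).astype(np.uint8);N,l,st,ce=cv2.connectedComponentsWithStats(k);i=1+np.argmax(st[1:,4]);ys,xs=np.where(l==i)
for y in range(ys.min(),ys.max()+1,3):print(y+110,xs[ys==y].min()+335,xs[ys==y].max()+335,end=' | ')
print();
for z in(.2,.165,.13,.1):print(proj('scene',[.5158,.2548,z]))
E
```

```text
21.1 [0.51560591 0.25536459 0.23760779] [9.13899692e-01 3.00533225e+00 1.07948034e-03] 0.06027675871826497
138 358 360 | 141 354 359 | 144 353 355 | 147 353 354 | 150 353 356 | 153 352 355 | 156 352 354 | 159 352 354 | 
[359.97205587 118.24386657]
[357.61989868 129.41735592]
[355.38308096 140.04294635]
[353.55131107 148.74443169]
```

Emit:
arm_command([
  [[-0.2, -1.7, 0, 0, 0, 1.2], [-0.25, -3.3, 0, 0, 0, 1.2], [-0.25, -3.3, 0, 0, 0, 1.2], [-0.25, -3.3, 0, 0, 0, 1.2], [-0.25, -3.3, 0, 0, 0, 1.2], [-0.25, -3.3, 0, 0, 0, 1.2], [-0.25, -3.3, 0, 0, 0, 1.2], [-0.25, -3.3, 0, 0, 0, 1.2], [-0.25, -3.3, 0, 0, 0, 1.2], [-0.25, -3.3, 0, 0, 0, 1.2], [-0.25, -3.3, 0, 0, 0, 1.2], [-0.25, -3.3, 0, 0, 0, 1.2]],
], gripper=-1, squeeze=10)

```text
t: 22.1
tool_pos: [0.4859, -0.1269, 0.2369]
orientation: [-0.53, -3.096, -0.002]
force: [0.7, -0.2, -0.4]
opening: 0.0004
gripper_force: 0.0
```

Emit:
arm_command([
  [[-0.25, -3.3, 0, 0, 0, 1.2], [-0.25, -3.3, 0, 0, 0, 1.2], [-0.25, -3.3, 0, 0, 0, 1.2], [-0.25, -3.2, 0, 0, 0, 0.5], [-0.1, -1.1, -1, 0, 0, 0], [0, 0, -2, 0, 0, 0], [0, 0, -3, 0, 0, 0], [0, 0, -3, 0, 0, 0], [0, 0, -2, 0, 0, 0], [0, 0, 0, 0, 0, 0], [0, 0, 0, 0, 0, 0]],
])

```text
t: 23.02
tool_pos: [0.4744, -0.2662, 0.1254]
orientation: [-0.421, -3.11, -0.004]
force: [0.5, 1.0, 0.3]
opening: 0.0001
gripper_force: 0.0
```

Emit:
arm_command([
  [[0, 0, -1.5, 0, 0, 0], [0, 0, -1.5, 0, 0, 0], [0, 0, -1.4, 0, 0, 0], [0, 0, -0.7, 0, 0, 0], [0, 0, 0, 0, 0, 0], [0, 0, 0, 0, 0, 0]],
])

```text
t: 23.52
tool_pos: [0.4761, -0.2676, 0.077]
orientation: [0.421, 3.112, -0.001]
force: [1.0, -0.4, 0.6]
opening: 0.0006
gripper_force: 0.0
```

Emit:
arm_command([
  [[0.6, -0.17, 0, 0, 0, 0], [0.6, -0.17, 0, 0, 0, 0], [0.6, -0.17, 0.3, 0, 0, 0], [0.6, -0.17, 0.3, 0, 0, 0], [0.6, -0.17, 0.3, 0, 0, 0], [0.6, -0.16, 0.3, 0, 0, 0], [0.4, -0.11, 0, 0, 0, 0], [0.4, -0.11, 0, 0, 0, 0], [0.3, -0.08, 0, 0, 0, 0], [0, 0, 0, 0, 0, 0], [0, 0, 0, 0, 0, 0]],
])

```text
t: 24.43
tool_pos: [0.5227, -0.2803, 0.0875]
orientation: [0.421, 3.113, 0.0]
force: [0.7, -0.1, -0.1]
opening: 0.0005
gripper_force: 0.0
```

Emit:
arm_command([
  [[0, 0, 1.5, 0, 0, 0], [-0.5, 0.1, 2.5, 0, 0, 0], [-1, 0.3, 2.5, 0, 0, 0], [-2, 0.5, 2.5, 0, 0, 0], [-2, 0.5, 0, 0, 0, 0], [0, 0, 0, 0, 0, 0]],
])

```text
t: 24.93
tool_pos: [0.4662, -0.2664, 0.1797]
orientation: [0.421, 3.111, -0.002]
force: [-1.1, 0.2, -0.3]
opening: 0.0003
gripper_force: 0.0
```

```bash
cat > w.py <<'E'
from h import *
import sys
np.set_printoptions(precision=1,suppress=True)
a=eyes.read_camera('scene');b=eyes.read_camera('top');s=monitor.read_state();print(s['t'],s['tool_pos'])
cv2.imwrite('pics/%s_s.png'%sys.argv[1],a)
g=a[195:243,150:190].min(2);h=cv2.cvtColor(a,cv2.COLOR_BGR2HSV)[195:243,150:190]
k=((g>110)).astype(np.uint8);N,l,st,ce=cv2.connectedComponentsWithStats(k)
for i in range(1,N):
    if st[i,4]<14:
        ys,xs=np.where(l==i);w=g[l==i].astype(float)-60;print(st[i,4],round((xs*w).sum()/w.sum()+150,1),round((ys*w).sum()/w.sum()+195,1))
C=np.array([.5184,-.278,.05]);y=np.radians(-15.4);u=np.array([np.cos(y),np.sin(y),0])
for th in range(-40,101,10):
    t=np.radians(th);print(th,proj('scene',C+.03*(u*np.sin(t)+[0,0,np.cos(t)]))+[1.6,0],end=' ')
c=cv2.resize(a[190:245,135:195],(480,440),interpolation=cv2.INTER_CUBIC);cv2.imwrite('pics/%s_c.png'%sys.argv[1],c)
E
python3 w.py w1
```

```text
25.0333 [ 0.5 -0.3  0.2]
7 160.8 208.6
6 173.8 207.4
6 173.3 211.8
2 189.0 211.5
4 160.3 213.0
6 160.4 219.6
8 167.4 222.1
8 174.5 225.0
-40 [168.1 207.3] -30 [167.8 207.8] -20 [167.5 208.6] -10 [167.3 209.7] 0 [167.2 211.1] 10 [167.1 212.9] 20 [167.1 214.8] 30 [167.2 216.8] 40 [167.4 219. ] 50 [167.6 221.1] 60 [167.9 223.2] 70 [168.2 225.2] 80 [168.6 227. ] 90 [169.  228.5] 100 [169.4 229.7]
```

Four-dot face is about 5° short of up. Pushing it a little further.

Emit:
arm_command([
  [[2, -0.5, 0, 0, 0, 0], [2, -0.5, 0, 0, 0, 0], [1.14, -0.3, -0.5, 0, 0, 0], [0, 0, -2.5, 0, 0, 0], [0, 0, -2.5, 0, 0, 0], [0, 0, -2.3, 0, 0, 0], [0, 0, -1.5, 0, 0, 0], [0, 0, 0, 0, 0, 0], [0, 0, 0, 0, 0, 0]],
])

```text
t: 25.78
tool_pos: [0.519, -0.279, 0.083]
orientation: [-0.42, -3.112, -0.001]
force: [0.1, 0.2, 0.7]
opening: 0.0006
gripper_force: 0.0
```

Emit:
arm_command([
  [[0.2, -0.05, 0, 0, 0, 0], [0.2, -0.06, 0, 0, 0, 0], [0.2, -0.05, 0, 0, 0, 0], [0, 0, 0, 0, 0, 0], [0, 0, 0, 0, 0, 0], [0, 0, 0, 0, 0, 0]],
])

```text
t: 26.28
tool_pos: [0.525, -0.281, 0.0847]
orientation: [0.421, 3.113, -0.0]
force: [-0.1, 0.0, 0.2]
opening: 0.0004
gripper_force: 0.0
```

Emit:
arm_command([
  [[-0.2, 0.05, 0, 0, 0, 0], [0, 0, 1.5, 0, 0, 0], [-0.5, 0.1, 2.5, 0, 0, 0], [-1, 0.3, 2.5, 0, 0, 0], [-2, 0.5, 2.5, 0, 0, 0], [-2, 0.5, 0, 0, 0, 0], [0, 0, 0, 0, 0, 0]],
])

```text
t: 26.87
tool_pos: [0.4666, -0.2666, 0.1769]
orientation: [0.421, 3.111, -0.003]
force: [-0.9, -0.2, -1.1]
opening: 0.0006
gripper_force: 0.0
```

```bash
python3 w.py w2
```

```text
26.9667 [ 0.5 -0.3  0.2]
8 160.5 209.1
6 173.8 207.7
7 173.6 212.7
2 189.0 211.5
9 160.1 213.9
5 160.1 220.6
8 167.5 223.1
8 174.8 225.8
-40 [168.1 207.3] -30 [167.8 207.8] -20 [167.5 208.6] -10 [167.3 209.7] 0 [167.2 211.1] 10 [167.1 212.9] 20 [167.1 214.8] 30 [167.2 216.8] 40 [167.4 219. ] 50 [167.6 221.1] 60 [167.9 223.2] 70 [168.2 225.2] 80 [168.6 227. ] 90 [169.  228.5] 100 [169.4 229.7]
```

Emit:
arm_command([
  [[0, 0, 3, 0, 0, 0], [0, 1.5, 3, 0, 0, 0], [0, 3.5, 1, 0, 0, 0], [0, 3.5, 0, 0, 0, 0], [0, 3.5, 0, 0, 0, 0], [0, 3.5, 0, 0, 0, 0], [0, 3.5, 0, 0, 0, 0], [0, 3.5, 0, 0, 0, 0], [-0.5, 3.5, 0, 0, 0, 0], [-0.5, 3.5, 0, 0, 0, 0], [-1, 3.5, 0, 0, 0, 0], [-1, 3.5, 0, 0, 0, 0]],
])

```text
t: 27.97
tool_pos: [0.4375, 0.1004, 0.244]
orientation: [-0.421, -3.112, 0.0]
force: [0.3, 1.1, 0.6]
opening: 0.0004
gripper_force: 0.0
```

Emit:
arm_command([
  [[-1, 3.5, 0, 0, 0, 0], [-1, 3.5, 0, 0, 0, 0], [-1, 3.5, 0, 0, 0, 0], [-1, 3.5, 0, 0, 0, 0], [-1, 3.5, 0, 0, 0, 0], [-1, 3.5, 0, 0, 0, 0], [-1, 3.5, 0, 0, 0, 0], [-1, 3.5, 0, 0, 0, 0], [0, 0, 0, 0, 0, 0], [0, 0, 0, 0, 0, 0]],
])

```text
t: 28.8
tool_pos: [0.3568, 0.3804, 0.2434]
orientation: [-0.415, -3.113, 0.002]
force: [-0.4, -0.7, 0.3]
opening: 0.0003
gripper_force: 0.0
```

```bash
python3 - <<'E'
from h import *
a=eyes.read_camera('scene');b=eyes.read_camera('top');cv2.imwrite('pics/s9.png',a);cv2.imwrite('pics/t9.png',b)
s=monitor.read_state();print(s['t'],s['tool_pos'])
c=lambda im,x,y,w,h:cv2.resize(im[y:y+h,x:x+w],(400,300),interpolation=cv2.INTER_CUBIC)
cv2.imwrite('pics/m9.png',np.vstack([np.hstack([c(a,330,105,80,60),c(b,90,190,80,60)]),np.hstack([c(b,302,208,64,48),c(b,160,170,96,96*3//4+6)])]))
g=b[215:258,320:356].min(2);N,l,st,ce=cv2.connectedComponentsWithStats((g>110).astype(np.uint8))
for i in range(1,N):
    if st[i,4]<16:
        ys,xs=np.where(l==i);w=g[l==i].astype(float)-60;print(st[i,4],round((xs*w).sum()/w.sum()+320,1),round((ys*w).sum()/w.sum()+215,1))
C=np.array([.5184,-.278,.05]);y=np.radians(-15.4);u=np.array([np.cos(y),np.sin(y),0])
for th in(-10,-5,0,5,10,50,55,60,65):
    t=np.radians(th);print(th,proj('top',C+.03*(u*np.sin(t)+[0,0,np.cos(t)])).round(1),end=' ')
E
```

```text
28.9 [0.35784492 0.37840379 0.2438085 ]
1 333.0 216.0
1 335.0 217.0
1 338.0 218.0
3 334.5 223.3
10 333.4 230.4
9 345.9 235.2
9 331.0 236.9
3 328.3 242.8
10 343.5 241.9
4 326.2 245.8
4 333.5 246.5
3 340.9 248.0
4 338.6 250.8
4 321.5 257.0
-10 [337.8 238.1] -5 [338.2 237.1] 0 [338.6 236.1] 5 [338.9 235.1] 10 [339.2 234.1] 50 [340.5 228. ] 55 [340.5 227.5] 60 [340.5 227.1] 65 [340.4 226.8]
```

View pics/m9.png

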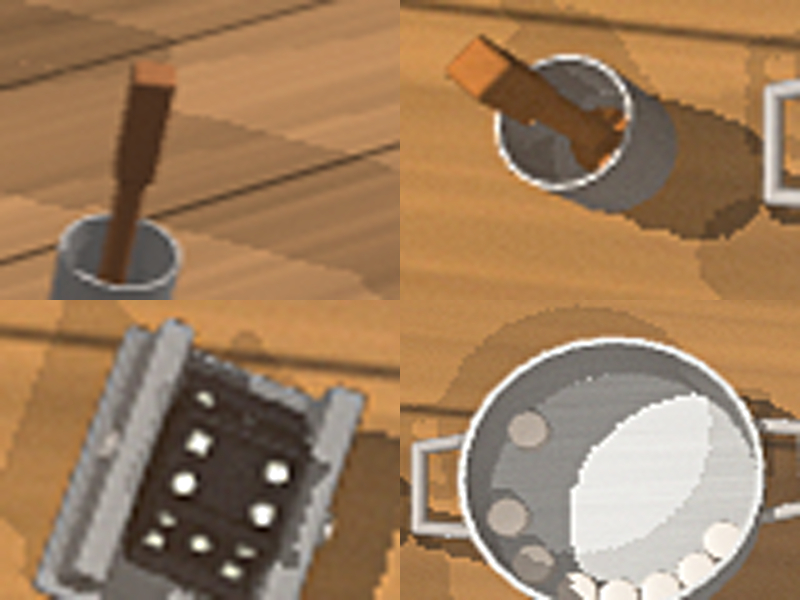

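The four-dot face is at 0° (row 236.1, as predicted). The stirrer stands upright in its tin, all eight beads are in the pot, and the arm is clear. I'll hand in now.

```bash
python3 -c "
from plant import ticket
print(ticket.close_job())"
```

```text
the job is handed in; nothing more can be done
None
```

The job is handed in at about 29 s: stirred about four turns clockwise (3.5 of them wide round the pot), all eight beads still in the pot, stirrer upright back in its tin, and the timer's four-dot face straight up; the judge gave no result back.

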